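# Refit a carrier's cover and lock its quarter-turn stud

## Robot

A 6-joint arm with a two-finger parallel gripper is mounted at the origin on the work surface. World frame = base frame: x ahead of the robot, y to its left, z up, the work surface at z = 0. Lengths are in mm, angles in rad, forces in N, time in s.
With the tool pointing down it reaches from about 350 to 875 mm from the base axis. Payload 4.2 kg.
Tool frame: the origin (TCP) lies midway between the tips of the shut fingers; the grasp point (between the pads) lies 19 mm behind it; z points along the fingers, y is the line along which they close (so a half turn about z gives the same grasp; the last joint's range is limited). The gripper opens to 85 mm and grips with 20 to 120 N. Pads are 22 mm wide; open, the fingers measure 114 mm over their backs; the gripper's body (76 mm by 85 mm) begins 54 mm behind the grasp point. The pads swing forward as they close: fully open they stand 13 mm farther back than shut.
Start: joints at [1.489, 0.385, 0.008, 0, -1.194, -0.259], TCP at [208.868, 589.044, 231.312] pointing down, gripper open.
Joint ranges: [-3.14, 3.14], [-1.21, 2.06], [-1.07, 1.41], [-3.16, 2.05], [-2.99, -0.16], [-3.1, 3.1]. Speed limits (rad/s): [2.79, 2.79, 3.14, 3.14, 3.14, 3.14].

## Interface

Orientations are given as a unit quaternion [x, y, z, w].
In Python, from bench import arm gives the robot as it stands. The module is installed in compiled form; this text tells all that it offers.
- The arm moves only by the shell command python3 -m handwheel 'ROWS' [OPENING]. ROWS is JSON, a list of rows, each an object of numbers: "x", "y", "z": the shift along the world's x, y, z each as a share of 20 cm, from -1 to 1; "ax", "ay", "az": the turn, a rotation vector about the world's x, y, z each as a share of 90 degrees, from -1 to 1. In form: [{"x": .., "y": .., "z": .., "ax": .., "ay": .., "az": ..}, ...]. A call has exactly 8 rows; each row shifts and turns the commanded pose from where the row before left it; what a row does not reach is not made up. A row lasts 1/10 s, in which the tool goes at most 50 mm and 8.59 degrees, less where a joint would pass 70% of its speed; a pose out of reach is approached as far as the arm can. A call with a number of a shift or a turn outside -1 to 1 is refused whole. A call with a gripper value outside its range is refused whole. OPENING is the opening, from -1 (shut) to 1 (fully open), set as the call begins (- or left out, the last holds). The fingers move at their own pace and stop on an object; the grip force is fixed at half the most. Time passes only in rows, so rows that do not move let the fingers close, or fill a call up. It gives the time, the measured TCP pose, the force, the opening and the grip force at its end, in the units of the state.
- arm.read_state(): the state, without advancing time (a new reading comes with each control period).
- arm.get_image(name): name is "scene" or "top" or "wrist"; returns the picture (400x640x3 uint8, red, green, blue); there is no depth.
- arm.camera_params(name): a dict with "K" (3x3 intrinsics, pixels), "k1" (the pictures are not rectified: a ray, as slopes to the right and down, at radius r is drawn at 1 + k1 r^2 times it, then the intrinsics apply), "position" and "orientation" of the camera in the world. Camera axes: x right, y down, z forward; pixel columns grow to the right and rows downward; lengths in mm; the calibration is good to about 2 mm. A picture is of the moment at which its call begins: read the wrist's pose just before it. camera_params takes no time and is no camera call; for the wrist camera it gives the pose at the moment of the call.
- arm.job_done(): hands the job in; it is judged then, once.
The state is a dict: "clock": time; "joints": joint angles; "joint_vel": joint speeds; "joint_efforts": joint torques, N m; "position": TCP position; "ee_rot": TCP orientation; "contact_force": force on the tool from outside, world axes, zero at the start; "wrist_torque": the same for the moment, N m; "gripper_width": finger opening in mm; "grasp_force": force on a finger pad.
Only numpy, scipy, OpenCV 4.12 (cv2) and the standard library are available. Lean on these libraries where they do the work, as an engineer would, in place of code of your own. Each camera call takes 0.05 s, during which the arm holds its last target. There are 200 camera calls.

## Task

Pick up the grey cover by the T-handle of its sprung stud and seat it flat between the lips on top of the open black carrier. Push the stud in until you feel it touch bottom, gently and without forcing it, then give it a quarter turn clockwise and let go, so that it stays locked and the cover stays home. Leave the tray, the canister and the other module where they are.

Things in the scene. Friction and masses are not known exactly. Their poses are not given: they have to be found in the camera images.
- carrier: Open-topped black plastic carrier, fixed to the table, 170 (its x) x 140 (its y) x 70 mm high to its deck, with an 84 x 54 mm opening in the deck. Origin: centre of its underside; z up. Eight short lips round the cover's seat stand 18 mm above the deck. Pressing the cover or its stud on the carrier with more than 20 N damages it.
- seat (a point): Centre of the cover's seat, on the deck, 70 mm above the table; axes as the carrier's. The seated cover has its origin here and its x along the carrier's x, either way round. Between the lips' feet the seat is 113 (x) x 83 (y) mm; the lips' tops flare outwards about 5 mm at each side as a lead-in.
- opening (a point): Point on the carrier's middle axis 20 mm below the deck, by a metal receptacle with a slot along the carrier's x for the stud's cross pin. How deep the receptacle sits varies and cannot be seen: the stud must go 9 to 20 mm in before it can turn clockwise, and meets a hard floor 1.7 mm deeper. Feel for the floor: force rises sharply above the spring's.
- cover: Loose grey plastic cover, 110 (its x) x 80 (its y) x 14 mm, about 0.23 kg with its stud, hollow underneath, lying flat on the table at the start. Origin: centre of its underside; z up. A captive stud with a T-handle stands in its middle: a 12 mm round stem under a dark steel bar. It is the same when turned by half a turn.
- handle (a point): On the stud's axis, inside the T-handle bar, 62 mm above the cover's underside while the stud is out; x along the bar. The bar is 50 mm long, 12 mm thick (grip across this) and 26 mm high: underside 16 mm below this point, top 10 mm above. Unturned, it lies along the cover's x. Bar to cover 32 mm, 22 less with the stud in, so fingertips may reach at most 8 mm below the bar.
- plunge (a joint): How far the stud is pushed into the cover, m: 0 = fully out (held there by its spring with 2 N), growing as it goes in, 0.025 at most; the spring adds 0.15 N per mm and a damper 0.08 N per mm/s. Released in the locked place the stud springs back 2 to 4 mm from the floor and stays in, at 6 to 18 mm.
- turn (a joint): Turn of the stud in the cover, rad, clockwise seen from above: 0 = unturned, the stud's cross pin then lies along the cover's x and passes the receptacle's slot; about 1.57 = locked, where the pin springs up into a pocket. It cannot turn below 0, the receptacle stops it at about 1.75, and it moves with light friction (0.02 N m).
- tray: Bystander: black tray with round yellow-rimmed capsules, 100 x 220 x 28 mm, loose, origin at the centre of its underside. Leave it alone.
- canister: Bystander: white round jar with a grey cap, 50 mm across, 75 mm high, loose, origin at the centre of its underside. Leave it alone.
- module: Bystander: closed black module, 110 x 130 x 76 mm, loose, origin at the centre of its underside. Leave it alone.
Not all that is in view belongs to the job. Leave any orange look-alike of the cover alone. What is shaped like the carrier but purple is not meant.

How it is judged:
By the outcome, as a careful person would: the job done as asked, in the order asked, and still so for the second after the job is handed in, with the robot touching nothing.
It also fails if it takes over 53 s, if anything falls off the work surface, if the arm or the gripper's body presses on something with over 40 N, if the wrist force passes 120 N, or if a joint passes its speed limit or range.

## Working session

There is one attempt and no reset: what is moved stays moved. The work goes in short steps, Python scripts to look and compute and a shell command to move; the robot and the scene stay as the last step left them, time stands still between calls to the robot, and variables do not carry over. Pictures are saved under pics/ and viewed, at most 11 in all, crops included, and the job is handed in when it is done.

```bash
mkdir -p pics
cat > h.py <<'E'
from bench import arm
import numpy as np, cv2
from scipy.spatial.transform import Rotation as R
def shot(n,f):
    p=arm.camera_params(n); im=arm.get_image(n); cv2.imwrite(f'pics/{f}.png',im[:,:,::-1]); return im,p
def ray(p,uv):
    K=np.array(p['K']); uv=np.atleast_2d(np.array(uv,float))
    D=np.array([p['k1'],0,0,0,0.])
    s=cv2.undistortPointsIter(uv[:,None],K,D,None,None,(3,50,1e-10))[:,0]
    d=np.c_[s,np.ones(len(s))]
    return np.array(p['position']),R.from_quat(p['orientation']).apply(d)
def onz(p,uv,z):
    o,d=ray(p,uv); t=(z-o[2])/d[:,2]; return o+d*t[:,None]
def proj(p,X):
    X=np.atleast_2d(X); c=R.from_quat(p['orientation']).inv().apply(X-np.array(p['position']))
    s=c[:,:2]/c[:,2:]; s=s*(1+p['k1']*(s**2).sum(1))[:,None]; K=np.array(p['K'])
    return s@K[:2,:2].T+K[:2,2]
E
python3 - <<'E'
from h import *
for n in('top','scene'):
    im,p=shot(n,n+'0'); print(n,p)
a=cv2.imread('pics/top0.png');b=cv2.imread('pics/scene0.png')
print(arm.read_state())
E
```

```text
top {'K': array([[457.78173185,   0.        , 323.14938678],
       [  0.        , 457.78173185, 195.10611914],
       [  0.        ,   0.        ,   1.        ]]), 'k1': -0.015820629728235343, 'position': array([ 312.47433809,   51.63968984, 1203.83018414]), 'orientation': array([ 0.70620873, -0.69993598,  0.07438377, -0.07632771])}
scene {'K': array([[411.30203222,   0.        , 318.81430454],
       [  0.        , 411.30203222, 190.67265755],
       [  0.        ,   0.        ,   1.        ]]), 'k1': -0.10807977137044676, 'position': array([1175.32466377,  171.49400909,  795.46538267]), 'orientation': array([ 0.60451925,  0.7200693 , -0.26110659, -0.21881505])}
{'clock': 0.1, 'joints': array([ 1.48858031e+00,  3.85477354e-01,  6.73869700e-03, -4.28909042e-04,
       -1.19400372e+00, -2.58590943e-01]), 'joint_vel': array([0.00091042, 0.00106238, 0.00212279, 0.00344955, 0.00054303,
       0.0013429 ]), 'joint_efforts': array([-4.68088911e-04, -3.93318200e+01,  1.88928366e+01,  4.19793203e+00,
       -2.57840897e-03,  6.80897131e-06]), 'position': array([208.72031181, 588.55356087, 230.32395978]), 'ee_rot': array([ 9.85502522e-01, -1.69657868e-01, -1.12861427e-04,  9.86800911e-04]), 'contact_force': array([-0.8452194 ,  0.59727936,  0.33085886]), 'wrist_torque': array([-0.01737032, -0.02011949,  0.00803651]), 'grasp_force': 0.0, 'gripper_width': 85.40036983654271}
```

View pics/top0.png

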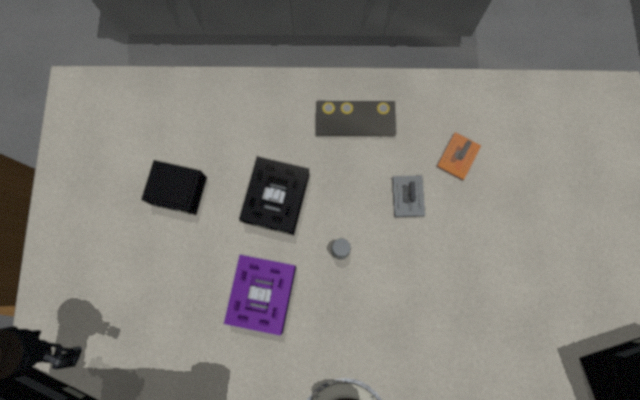

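View pics/scene0.png

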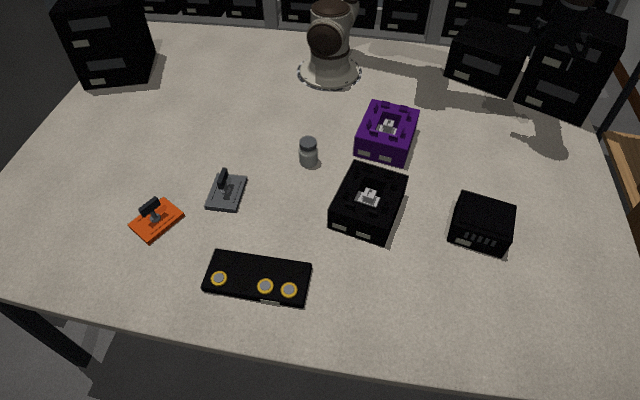

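The top view shows the grey cover at (408,196), its orange look-alike at (459,156), the black carrier with a metal receptacle at (274,195), the purple decoy at (260,294), the closed module at (175,187), the canister at (341,248) and the tray at (356,118). The only thing that could be taken for the cover is the orange one. The carrier could be confused with the purple one or the module. I choose grey (408,196) and black (274,195).

Run:
```python
from h import *
p=arm.camera_params('top'); im=cv2.imread('pics/top0.png')
a=im[130:250,220:440]
cv2.imwrite('pics/crop1.png',cv2.resize(a,None,fx=3.6,fy=3.6,interpolation=cv2.INTER_CUBIC))
hsv=cv2.cvtColor(im,cv2.COLOR_BGR2HSV)
print(im[180,400],im[210,415],im[192,409],im[170,265],im[195,274],im[230,420],im[100,250])
```

```text
[120 118 114] [122 120 116] [56 56 57] [39 36 38] [172 168 164] [145 155 158] [146 156 158]
```

View pics/crop1.png

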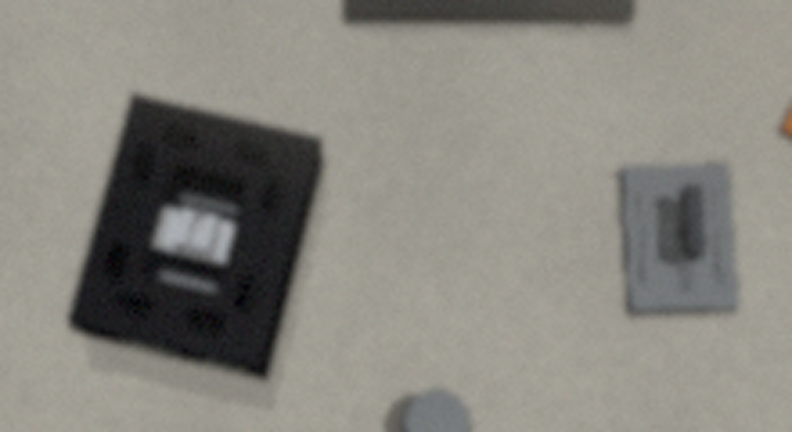

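The crop shows the grey cover (crop 680,238), with its dark bar along the long side at (690,222) and the bar's shadow to its left. The black carrier has its receptacle at (195,235).

```bash
cat > m.py <<'E'
from h import *
p=arm.camera_params('top'); im=cv2.imread('pics/top0.png').astype(int)
b,r,g=im[:,:,0],im[:,:,2],im[:,:,1]
def rect(mask,box,z,close=3):
    m=np.zeros(mask.shape,np.uint8); x0,y0,x1,y1=box; m[y0:y1,x0:x1]=mask[y0:y1,x0:x1]
    m=cv2.morphologyEx(m,cv2.MORPH_CLOSE,np.ones((close,close)))
    c=max(cv2.findContours(m,cv2.RETR_EXTERNAL,cv2.CHAIN_APPROX_NONE)[0],key=cv2.contourArea)[:,0]
    w=onz(p,c,z)[:,:2].astype(np.float32); q=cv2.minAreaRect(w); return q,cv2.boxPoints(q).round(1).tolist()
print('cover',rect((b>r-4)&(r<135),(380,165,435,225),7))
print('carrier',rect(r<75,(230,145,320,245),70,7))
print('bar',rect(r<68,(395,175,422,210),72,1))
print('recept',rect(r>120,(258,178,292,212),50,1))
E
python3 m.py
```

```text
cover (((572.0455932617188, -170.9473876953125), (110.68238067626953, 81.43035888671875), 1.6078369617462158), [[515.5999755859375, -131.8000030517578], [517.9000244140625, -213.1999969482422], [628.5, -210.10000610351562], [626.2000122070312, -128.6999969482422]])
carrier (((557.7402954101562, 178.67819213867188), (143.00926208496094, 173.19178771972656), 76.80782318115234), [[457.1000061035156, 128.8000030517578], [625.7000122070312, 89.30000305175781], [658.4000244140625, 228.5], [489.70001220703125, 268.1000061035156]])
bar (((566.7217407226562, -165.33560180664062), (12.647659301757812, 44.163944244384766), 88.27229309082031), [[544.5, -171.0], [588.5999755859375, -172.3000030517578], [589.0, -159.6999969482422], [544.7999877929688, -158.3000030517578]])
recept (((563.60107421875, 183.1109161376953), (51.49141311645508, 29.9217586517334), 76.27570343017578), [[543.0, 161.60000610351562], [572.0, 154.60000610351562], [584.2000122070312, 204.60000610351562], [555.2000122070312, 211.6999969482422]])
```

```bash
R1='x'; python3 -m handwheel '[{"x":0.06,"y":-0.07,"z":0.03},{"x":0.12,"y":-0.14,"z":0.03,"az":0.005},{"x":0.12,"y":-0.14,"z":0.03,"az":0.005},{"x":0.12,"y":-0.14,"z":0.03,"az":0.005},{"x":0.12,"y":-0.14,"z":0.03,"az":0.005},{"x":0.12,"y":-0.14,"z":0.03,"az":0.005},{"x":0.12,"y":-0.14,"z":0.03,"az":0.005},{"x":0.12,"y":-0.14,"z":0.03,"az":0.005}]' && python3 -m handwheel '[{"x":0.12,"y":-0.14,"z":0.03,"az":0.005},{"x":0.12,"y":-0.14,"z":0.03,"az":0.005},{"x":0.12,"y":-0.14,"z":0.03,"az":0.005},{"x":0.12,"y":-0.14,"z":0.03,"az":0.005},{"x":0.12,"y":-0.14,"z":0.03,"az":0.005},{"x":0.12,"y":-0.14,"az":0.005},{"x":0.12,"y":-0.14,"az":0.005},{"x":0.06,"y":-0.07,"az":0.005}]'
python3 - <<'E'
from h import *
im,p=shot('wrist','w1'); print(p, arm.read_state()['position'],arm.read_state()['joint_vel'].round(3))
E
```

```text
invalid input at $[0]: expected keys x, y, z, ax, ay, az
```

```bash
python3 -m handwheel '[{"x":0.06,"y":-0.07,"z":0.03,"ax":0,"ay":0,"az":0},{"x":0.12,"y":-0.14,"z":0.03,"ax":0,"ay":0,"az":0.005},{"x":0.12,"y":-0.14,"z":0.03,"ax":0,"ay":0,"az":0.005},{"x":0.12,"y":-0.14,"z":0.03,"ax":0,"ay":0,"az":0.005},{"x":0.12,"y":-0.14,"z":0.03,"ax":0,"ay":0,"az":0.005},{"x":0.12,"y":-0.14,"z":0.03,"ax":0,"ay":0,"az":0.005},{"x":0.12,"y":-0.14,"z":0.03,"ax":0,"ay":0,"az":0.005},{"x":0.12,"y":-0.14,"z":0.03,"ax":0,"ay":0,"az":0.005}]' && python3 -m handwheel '[{"x":0.12,"y":-0.14,"z":0.03,"ax":0,"ay":0,"az":0.005},{"x":0.12,"y":-0.14,"z":0.03,"ax":0,"ay":0,"az":0.005},{"x":0.12,"y":-0.14,"z":0.03,"ax":0,"ay":0,"az":0.005},{"x":0.12,"y":-0.14,"z":0.03,"ax":0,"ay":0,"az":0.005},{"x":0.12,"y":-0.14,"z":0.03,"ax":0,"ay":0,"az":0.005},{"x":0.12,"y":-0.14,"z":0,"ax":0,"ay":0,"az":0.005},{"x":0.12,"y":-0.14,"z":0,"ax":0,"ay":0,"az":0.005},{"x":0.06,"y":-0.07,"z":0,"ax":0,"ay":0,"az":0.005}]'
python3 - <<'E'
from h import *
im,p=shot('wrist','w1'); print(p, arm.read_state()['position'],arm.read_state()['joint_vel'].round(3))
E
```

```text
clock: 0.9
position: [389.7, 376.8, 279.9]
ee_rot: [0.99, -0.142, 0.0, -0.0]
contact_force: [0.8, 0.5, 0.5]
gripper_width: 85.1
grasp_force: 0.0
clock: 1.7
position: [569.9, 165.9, 309.3]
ee_rot: [0.994, -0.113, -0.0, 0.0]
contact_force: [-0.9, 0.7, 0.1]
gripper_width: 85.1
grasp_force: 0.0
{'K': array([[280.06075182,   0.        , 318.85474273],
       [  0.        , 280.06075182, 199.01819411],
       [  0.        ,   0.        ,   1.        ]]), 'k1': -0.02911625664895769, 'position': array([635.86951828, 152.00332219, 451.65543077]), 'orientation': array([-0.61708522,  0.77530836,  0.1048838 , -0.08427429])} [570.77071112 164.90755321 308.9774266 ] [ 0.052 -0.02  -0.03  -0.016  0.006 -0.077]
```

View pics/w1.png

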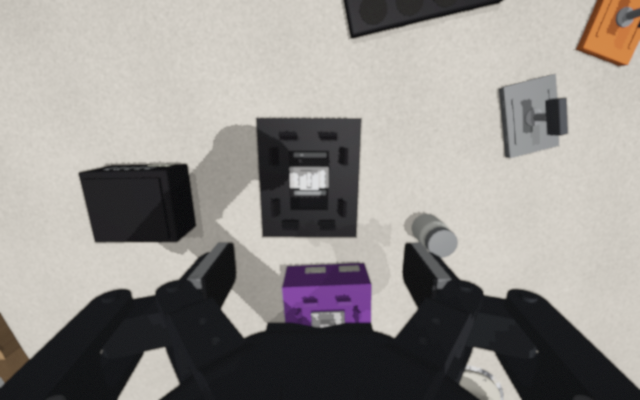

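The wrist view has the carrier right in the middle: outline corners near (257,118), (361,118), (357,237), (263,237), receptacle at (310,180), with the cover at (532,115).

```bash
cat > c.py <<'E'
from h import *
import sys
# wrist pose of w1
p=dict(K=np.array([[280.06075182,0,318.85474273],[0,280.06075182,199.01819411],[0,0,1]]),k1=-0.02911625664895769,position=np.array([635.86951828,152.00332219,451.65543077]),orientation=np.array([-0.61708522,0.77530836,0.1048838,-0.08427429]))
im=cv2.imread('pics/w1.png'); g=im[:,:,2]
def blobs(m,box,z,amin,hull=True):
    x0,y0,x1,y1=box; k=np.zeros(m.shape,np.uint8); k[y0:y1,x0:x1]=m[y0:y1,x0:x1]
    for c in cv2.findContours(k,cv2.RETR_EXTERNAL,cv2.CHAIN_APPROX_NONE)[0]:
        if cv2.contourArea(c)<amin: continue
        w=onz(p,c[:,0],z)[:,:2].astype(np.float32); q=cv2.minAreaRect(w)
        print(z,cv2.contourArea(c),np.round(q[0],1),np.round(q[1],1),round(q[2],1), 'px',cv2.boundingRect(c))
print('carrier');blobs(g<85,(245,105,375,248),70,3000)
cs=max(cv2.findContours(((g<85)*1).astype(np.uint8)[105:248,245:375].copy(),0,1)[0],key=cv2.contourArea)[:,0]+[245,105]
ap=cv2.approxPolyDP(cs[:,None].astype(np.int32),6,True)[:,0]; print(ap.tolist(), onz(p,ap,70).round(1)[:,:2].tolist())
print('dark');blobs(g<28,(250,110,370,245),70,15)
print('metal');blobs(g>110,(285,150,335,205),50,20)
print(im[125:240:6,310,2],im[180,255:365:4,2])
E
python3 c.py
```

```text
carrier
70 11344.5 [561.9 183.8] [136.8 165.5] 77.0 px (257, 119, 103, 118)
[[257, 119], [263, 235], [354, 236], [359, 120]] [[657.5, 230.0], [497.9, 267.4], [466.3, 137.5], [626.1, 99.6]]
dark
70 68.5 [493.7 172.8] [18.9 12.3] 77.0 px (320, 220, 14, 9)
70 74.5 [506.5 224.2] [20.3 10.9] 75.8 px (283, 220, 15, 8)
70 51.0 [514.4 148. ] [ 6.6 23.8] 73.8 px (338, 199, 6, 17)
70 62.5 [535.1 238. ] [ 8.7 23.9] 79.4 px (272, 199, 8, 17)
70 333.0 [531.1 190.8] [49.9 16.3] 77.0 px (291, 197, 36, 12)
70 225.0 [575.  229.9] [35.  24.2] 80.0 px (261, 170, 26, 19)
70 50.5 [585.5 131. ] [ 6.7 20.2] 73.3 px (339, 148, 6, 16)
70 301.0 [599.3 211. ] [44.2 31.9] 67.4 px (266, 146, 33, 25)
70 17.0 [613.8 144.1] [18.7  2.6] 77.1 px (321, 136, 15, 3)
70 22.5 [625.8 196.1] [18.7  2.6] 77.0 px (281, 136, 15, 3)
metal
50 935.5 [558. 185.] [57.3 40.2] 77.0 px (289, 167, 40, 28)
[ 64  65  64  62  59  83  29 125 192 210 202 140  37  25  30  47  43  41
  42 189] [193 101  27  27  26  29  25  28  44 202 221 194 222 216 211 222 214 215
 147  59  59  59  60  61  62  62 174 212]
```

```bash
python3 -m handwheel '[{"x":0,"y":-0.09,"z":0,"ax":0,"ay":0,"az":0.01},{"x":0,"y":-0.14,"z":0,"ax":0,"ay":0,"az":0.01},{"x":0,"y":-0.14,"z":0,"ax":0,"ay":0,"az":0.01},{"x":0,"y":-0.14,"z":-0.03,"ax":0,"ay":0,"az":0.012},{"x":0,"y":-0.14,"z":-0.03,"ax":0,"ay":0,"az":0.012},{"x":0,"y":-0.14,"z":-0.03,"ax":0,"ay":0,"az":0.012},{"x":0,"y":-0.14,"z":-0.03,"ax":0,"ay":0,"az":0.012},{"x":0,"y":-0.14,"z":-0.03,"ax":0,"ay":0,"az":0.012}]' && python3 -m handwheel '[{"x":0,"y":-0.14,"z":-0.05,"ax":0,"ay":0,"az":0.012},{"x":0,"y":-0.14,"z":-0.05,"ax":0,"ay":0,"az":0.012},{"x":0,"y":-0.14,"z":-0.05,"ax":0,"ay":0,"az":0.012},{"x":0,"y":-0.14,"z":-0.05,"ax":0,"ay":0,"az":0.012},{"x":0,"y":-0.14,"z":-0.05,"ax":0,"ay":0,"az":0.012},{"x":0,"y":-0.05,"z":0,"ax":0,"ay":0,"az":0.012},{"x":0,"y":0,"z":0,"ax":0,"ay":0,"az":0.012},{"x":0,"y":0,"z":0,"ax":0,"ay":0,"az":0}]'
python3 - <<'E'
from h import *
import pickle
im,p=shot('wrist','w2'); pickle.dump(p,open('w2.pkl','wb')); s=arm.read_state(); print(p['position'],s['position'],s['ee_rot'],s['joints'].round(2))
E
```

```text
clock: 2.55
position: [568.0, -46.4, 279.3]
ee_rot: [0.999, -0.04, -0.0, -0.0]
contact_force: [-0.6, 0.6, -0.3]
gripper_width: 85.2
grasp_force: 0.0
clock: 3.35
position: [568.5, -195.0, 229.5]
ee_rot: [1.0, 0.025, 0.0, -0.0]
contact_force: [-0.5, -0.6, 0.2]
gripper_width: 85.3
grasp_force: 0.0
[ 636.04128688 -190.68337315  372.02236675] [ 568.72227624 -194.59465678  229.73398299] [ 9.99682624e-01  2.51908504e-02  2.67577984e-04 -2.78960344e-05] [-0.06  0.34 -0.06 -0.   -1.17  1.68]
```

View pics/w2.png

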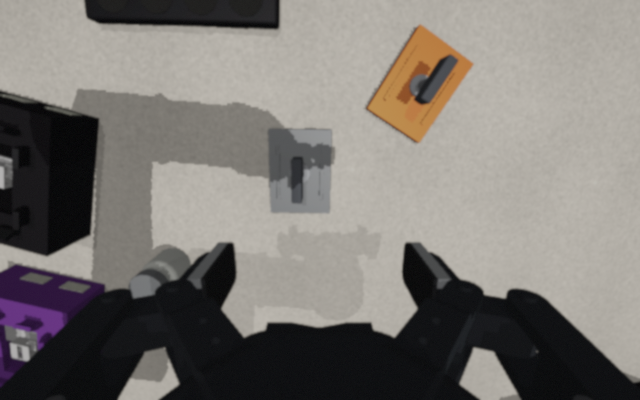

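The grey cover is at (300,170), with its dark bar at (297,180) spanning roughly rows 157–203. The orange one is well clear at (420,84).

Run:
```python
from h import *
import pickle
p=pickle.load(open('w2.pkl','rb')); im=cv2.imread('pics/w2.png').astype(int); r=im[:,:,2]
print(r[140:225:3,284],r[190,262:340:3])
print(r[150:210:3,297],r[180,286:310])
def go(m,box,z):
    x0,y0,x1,y1=box; k=np.zeros(m.shape,np.uint8); k[y0:y1,x0:x1]=m[y0:y1,x0:x1]
    c=max(cv2.findContours(k,0,1)[0],key=cv2.contourArea)[:,0]
    q=cv2.minAreaRect(onz(p,c,z)[:,:2].astype(np.float32)); print(z,q,cv2.boundingRect(c))
lap=im[:,:,0]-im[:,:,2]
go(lap>-3,(260,115,342,225),14)
go(r<70,(285,150,310,212),72)
```

```text
[ 85  86  86  86  85  84  85  83  83  84  85  84  91 130 135 134 134 133
 134 133 133 132 131 131 152 177 180 182 182] [179 182 172 133 131 120 128 134 135 133  80  77  79  63 119 136 137 138
 138 123 138 140 140 180 187 185]
[ 86  85  66  40  47  47  46  47  47  46  46  53  75  77  78  78  77  78
 124 133] [128 112  93  81  72  59  49  45  46  47  45  46  47  47  46  49  82 118
 137 142 142 141 141 140]
14 ((572.1638793945312, -168.91741943359375), (108.44759368896484, 78.24629974365234), 2.448638677597046) (268, 129, 63, 84)
72 ((577.1395874023438, -169.7691650390625), (45.300350189208984, 12.937406539916992), 1.345320224761963) (291, 156, 13, 42)
```

```bash
python3 -m handwheel '[{"x":0.009,"y":0.06,"z":-0.05,"ax":0,"ay":0,"az":-0.01},{"x":0.01,"y":0.063,"z":-0.1,"ax":0,"ay":0,"az":0},{"x":0,"y":0,"z":-0.12,"ax":0,"ay":0,"az":0},{"x":0,"y":0,"z":-0.12,"ax":0,"ay":0,"az":0},{"x":0,"y":0,"z":-0.12,"ax":0,"ay":0,"az":0},{"x":0,"y":0,"z":-0.08,"ax":0,"ay":0,"az":0},{"x":0,"y":0,"z":-0.04,"ax":0,"ay":0,"az":0},{"x":0,"y":0,"z":0,"ax":0,"ay":0,"az":0}]'
python3 - <<'E'
from h import *
im,p=shot('wrist','w3'); s=arm.read_state(); print(s['position'],s['ee_rot'])
print(proj(p,[[572.5,-170,72],[572.5+25,-169,72],[572.5-25,-171,72]]))
E
```

```text
clock: 4.2
position: [572.3, -169.6, 102.7]
ee_rot: [1.0, 0.018, -0.001, -0.0]
contact_force: [-0.6, 0.1, -0.9]
gripper_width: 85.4
grasp_force: 0.0
[ 573.01609658 -169.89082198  103.72034461] [9.99841209e-01 1.78187235e-02 1.74588967e-04 1.42269712e-04]
[[320.8856966  227.5486587 ]
 [320.76493011 190.73214161]
 [320.99600662 261.71146939]]
```

View pics/w3.png

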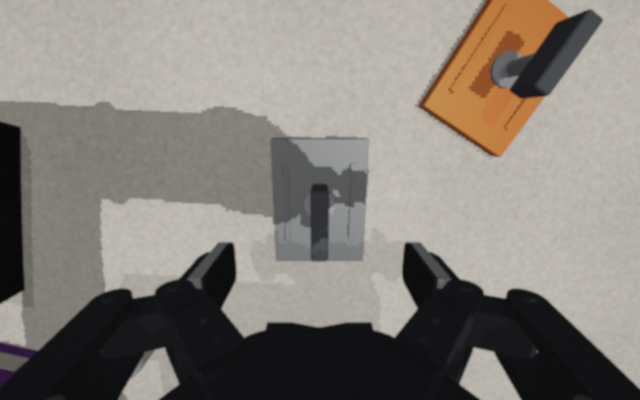

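The bar is centred between the fingers at column 320, rows 184–261, which matches the prediction. Descend and grip.

```bash
python3 -m handwheel '[{"x":0,"y":0,"z":-0.04,"ax":0,"ay":0,"az":0},{"x":0,"y":0,"z":-0.06,"ax":0,"ay":0,"az":0},{"x":0,"y":0,"z":-0.06,"ax":0,"ay":0,"az":0},{"x":0,"y":0,"z":-0.06,"ax":0,"ay":0,"az":0},{"x":0,"y":0,"z":-0.05,"ax":0,"ay":0,"az":0},{"x":0,"y":0,"z":-0.02,"ax":0,"ay":0,"az":0},{"x":0,"y":0,"z":0,"ax":0,"ay":0,"az":0},{"x":0,"y":0,"z":0,"ax":0,"ay":0,"az":0}]' && python3 -m handwheel '[{"x":0,"y":0,"z":0,"ax":0,"ay":0,"az":0},{"x":0,"y":0,"z":0,"ax":0,"ay":0,"az":0},{"x":0,"y":0,"z":0,"ax":0,"ay":0,"az":0},{"x":0,"y":0,"z":0,"ax":0,"ay":0,"az":0},{"x":0,"y":0,"z":0,"ax":0,"ay":0,"az":0},{"x":0,"y":0,"z":0,"ax":0,"ay":0,"az":0},{"x":0,"y":0,"z":0,"ax":0,"ay":0,"az":0},{"x":0,"y":0,"z":0,"ax":0,"ay":0,"az":0}]' -1
```

```text
clock: 5.05
position: [573.0, -170.4, 45.5]
ee_rot: [1.0, 0.017, 0.0, 0.0]
contact_force: [0.3, -0.1, 0.3]
gripper_width: 85.2
grasp_force: 0.0
clock: 5.85
position: [572.7, -170.3, 45.4]
ee_rot: [1.0, 0.017, 0.0, -0.0]
contact_force: [0.1, 1.5, 1.9]
gripper_width: 11.1
grasp_force: 62.3
```

```bash
python3 -m handwheel '[{"x":0,"y":0,"z":0.02,"ax":0,"ay":0,"az":0},{"x":0,"y":0,"z":0.06,"ax":0,"ay":0,"az":0},{"x":0,"y":0,"z":0.1,"ax":0,"ay":0,"az":0},{"x":0,"y":0,"z":0.1,"ax":0,"ay":0,"az":0},{"x":0,"y":0,"z":0.1,"ax":0,"ay":0,"az":0},{"x":0,"y":0,"z":0.1,"ax":0,"ay":0,"az":0},{"x":0,"y":0,"z":0.07,"ax":0,"ay":0,"az":0},{"x":0,"y":0,"z":0,"ax":0,"ay":0,"az":0}]' && python3 -m handwheel '[{"x":-0.003,"y":0.04,"z":0,"ax":0,"ay":0,"az":-0.01},{"x":-0.003,"y":0.09,"z":0,"ax":0,"ay":0,"az":-0.01},{"x":-0.003,"y":0.12,"z":0,"ax":0,"ay":0,"az":-0.01},{"x":-0.003,"y":0.14,"z":0,"ax":0,"ay":0,"az":-0.01},{"x":-0.003,"y":0.14,"z":0,"ax":0,"ay":0,"az":-0.01},{"x":-0.003,"y":0.14,"z":0,"ax":0,"ay":0,"az":-0.01},{"x":-0.003,"y":0.14,"z":0,"ax":0,"ay":0,"az":-0.01},{"x":-0.003,"y":0.14,"z":0,"ax":0,"ay":0,"az":-0.01}]' && python3 -m handwheel '[{"x":-0.003,"y":0.14,"z":0,"ax":0,"ay":0,"az":-0.01},{"x":-0.003,"y":0.14,"z":0,"ax":0,"ay":0,"az":-0.01},{"x":-0.003,"y":0.14,"z":0,"ax":0,"ay":0,"az":-0.01},{"x":-0.003,"y":0.14,"z":0,"ax":0,"ay":0,"az":-0.01},{"x":-0.004,"y":0.12,"z":0,"ax":0,"ay":0,"az":-0.01},{"x":-0.004,"y":0.09,"z":0,"ax":0,"ay":0,"az":-0.01},{"x":-0.004,"y":0.05,"z":0,"ax":0,"ay":0,"az":-0.01},{"x":-0.004,"y":0.04,"z":0,"ax":0,"ay":0,"az":-0.01}]'
python3 - <<'E'
from h import *
import pickle
for k in range(6): im,p=shot('wrist','w4')
pickle.dump(p,open('w4.pkl','wb')); t,_=shot('top','top4'); s,_=shot('scene','scene4')
s=arm.read_state(); print(s['position'],s['ee_rot'],s['contact_force'],p['position'])
a=cv2.imread('pics/w4.png')[100:400,170:470]; b=cv2.imread('pics/scene4.png')[110:260,300:450]
cv2.imwrite('pics/m4.png',np.hstack([cv2.resize(a,(400,400)),cv2.resize(b,(400,400),interpolation=2)]))
E
```

```text
clock: 6.65
position: [574.0, -170.6, 158.2]
ee_rot: [1.0, 0.017, 0.003, 0.0]
contact_force: [0.4, -0.2, -2.1]
gripper_width: 10.8
grasp_force: 62.0
clock: 7.45
position: [566.5, 21.0, 153.8]
ee_rot: [0.999, -0.046, -0.002, 0.0]
contact_force: [1.0, 0.1, -2.3]
gripper_width: 11.1
grasp_force: 61.9
clock: 8.25
position: [561.0, 192.5, 153.8]
ee_rot: [0.994, -0.108, -0.001, 0.001]
contact_force: [0.5, 0.5, -3.6]
gripper_width: 10.9
grasp_force: 61.8
[562.26491441 191.04137264 155.30679534] [ 9.94090628e-01 -1.08553290e-01 -5.79050031e-05  4.83047935e-05] [-0.11472385  0.14121903 -2.44235449] [628.11220796 177.73568086 297.29660856]
```

View pics/m4.png

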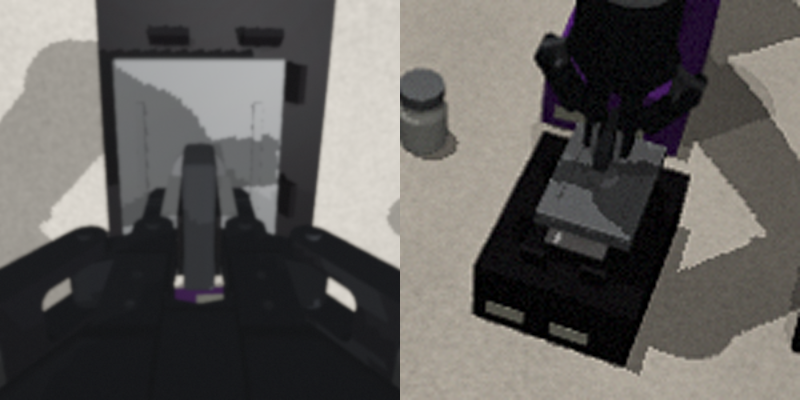

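The left part shows the held cover (front edge at crop v=58, u 113–284) over the carrier. The cover sits too far left (+y), by about the 7 mm I overshot. Now I'll measure this relative offset.

Run:
```python
from h import *
import pickle
p=pickle.load(open('w4.pkl','rb')); im=cv2.imread('pics/w4.png').astype(int); r=im[:,:,2]
for v in(102,110,118,125): print(v,'dark cols',[int(x) for x in np.where(np.diff((r[v,200:450]<95).astype(int)))[0]+200])
for v in(150,160,170,190,215,230,250): print(v,r[v,236:264:2],r[v,372:420:3])
print(r[80:150:3,300])
f=R.from_quat(arm.read_state()['ee_rot']); yaw=np.radians(-13)
ex=np.array([np.cos(yaw),np.sin(yaw)]);ey=np.array([-ex[1],ex[0]])
c=np.array([561.9,183.8])
P=lambda a,b,z:np.r_[c+a*ex+b*ey,z]
print('carrier corners',proj(p,[P(85,70,70),P(85,-70,70),P(56.5,41.5,70),P(56.5,-41.5,70),P(-20,70,70),P(-20,-70,70)]).round(1).tolist())
c=np.array([562.3,191.0]); print('cover',proj(p,[P(55,40,124),P(55,-40,124),P(-10,40,124),P(-10,-40,124)]).round(1).tolist())
```

```text
102 dark cols [242, 420]
110 dark cols [242, 419]
118 dark cols [242, 418]
125 dark cols [243, 417]
150 [158 158 156 151  89  33  31  30  31  69 117 146 150 162] [180 180 181 176  68  23  23  24  32  42  66  66  66  65  65 177]
160 [159 162 160 156 113  39  30  29  30  52 100 109 109 109] [179 180 180 169  47  23  21  24  34  48  64  64  65  63  76 208]
170 [158 158 158 154 130  53  31  30  27  39  88 109 109 108] [178 178 178 153  31  24  23  27  36  57  63  62  63  60 129 216]
190 [160 160 159 156 147  94  32  29  27  28  56 100 108 108] [174 174 175 117  60  61  60  59  59  58  60  58  59  75 208 213]
215 [157 157 157 159 160 163  97  26  25  27  29  74 104 107] [105 108 146  61  54  54  55  54  55  55  54  55  62 206 217 215]
230 [214 216 215 217 220 217 176  51  25  24  25  50  98 106] [104 107 115  31  48  52  52  52  52  53  51  51 140 216 217 213]
250 [220 218 217 216 215 214 207 128  44  40  40  42  70 101] [151 145  55  20  20  28  34  43  42  44  43  77 214 218 220 216]
[216 218 217 221 217 182  67  67  67  67  66  67  65  56  37  34  24  25
  45  58  35  75 161 170]
carrier corners [[239.2, 95.3], [421.1, 97.2], [277.3, 133.4], [381.9, 134.5], [247.1, 223.9], [408.6, 225.2]]
cover [[255.7, 141.6], [386.9, 142.9], [260.6, 240.3], [379.8, 241.2]]
```

```bash
python3 -m handwheel '[{"x":0.001,"y":-0.015,"z":0,"ax":0,"ay":0,"az":-0.003},{"x":0.001,"y":-0.015,"z":0,"ax":0,"ay":0,"az":-0.003},{"x":0.001,"y":-0.015,"z":0,"ax":0,"ay":0,"az":0},{"x":0,"y":0,"z":-0.02,"ax":0,"ay":0,"az":0},{"x":0,"y":0,"z":-0.03,"ax":0,"ay":0,"az":0},{"x":0,"y":0,"z":-0.03,"ax":0,"ay":0,"az":0},{"x":0,"y":0,"z":-0.02,"ax":0,"ay":0,"az":0},{"x":0,"y":0,"z":0,"ax":0,"ay":0,"az":0}]' && python3 -m handwheel '[{"x":0,"y":0,"z":-0.01,"ax":0,"ay":0,"az":0},{"x":0,"y":0,"z":-0.01,"ax":0,"ay":0,"az":0},{"x":0,"y":0,"z":-0.01,"ax":0,"ay":0,"az":0},{"x":0,"y":0,"z":-0.01,"ax":0,"ay":0,"az":0},{"x":0,"y":0,"z":-0.01,"ax":0,"ay":0,"az":0},{"x":0,"y":0,"z":-0.01,"ax":0,"ay":0,"az":0},{"x":0,"y":0,"z":0,"ax":0,"ay":0,"az":0},{"x":0,"y":0,"z":0,"ax":0,"ay":0,"az":0}]'
python3 - <<'E'
from h import *
import pickle
im,p=shot('wrist','w5');pickle.dump(p,open('w5.pkl','wb')); s,_=shot('scene','scene5')
s=arm.read_state(); print(s['position'],s['ee_rot'],s['contact_force'],p['position'])
a=cv2.imread('pics/w5.png')[80:380,170:470]; b=cv2.imread('pics/scene5.png')[130:250,310:430]
cv2.imwrite('pics/m5.png',np.hstack([cv2.resize(a,(400,400)),cv2.resize(b,(400,400),interpolation=2)]))
E
```

```text
clock: 9.45
position: [562.3, 182.5, 134.2]
ee_rot: [0.994, -0.113, -0.001, 0.001]
contact_force: [0.6, 1.1, -2.0]
gripper_width: 10.7
grasp_force: 62.0
clock: 10.25
position: [562.9, 182.6, 123.3]
ee_rot: [0.994, -0.113, 0.0, 0.0]
contact_force: [-0.5, -0.4, -2.1]
gripper_width: 10.9
grasp_force: 62.0
[562.96087717 182.6817415  123.44417964] [ 9.93615754e-01 -1.12817170e-01  1.16794194e-04 -7.14047426e-05] [ 0.57562866 -0.35997595 -2.65362224] [628.80512224 168.58658868 265.74269959]
```

View pics/m5.png

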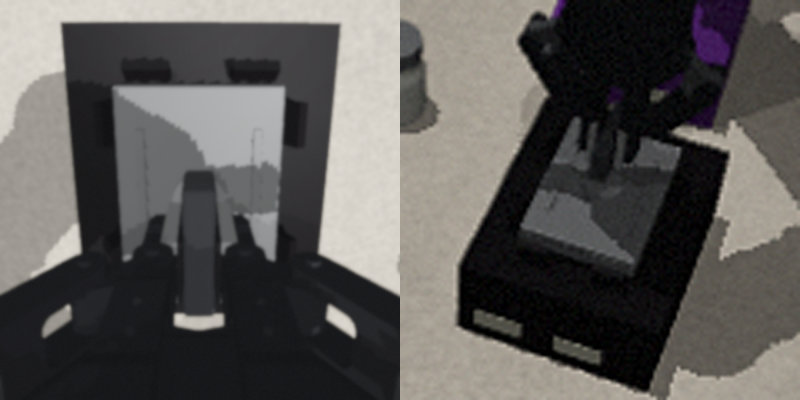

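The cover now sits between the lips: its front edge is at crop (113–285, v=87), with side lips visible about equally on both sides at u≈105 and 295. I'll nudge it 1 mm towards −y and lower it gently.

```bash
python3 -m handwheel '[{"x":0,"y":-0.004,"z":-0.005,"ax":0,"ay":0,"az":0},{"x":0,"y":0,"z":-0.005,"ax":0,"ay":0,"az":0},{"x":0,"y":0,"z":-0.005,"ax":0,"ay":0,"az":0},{"x":0,"y":0,"z":-0.005,"ax":0,"ay":0,"az":0},{"x":0,"y":0,"z":-0.005,"ax":0,"ay":0,"az":0},{"x":0,"y":0,"z":-0.005,"ax":0,"ay":0,"az":0},{"x":0,"y":0,"z":0,"ax":0,"ay":0,"az":0},{"x":0,"y":0,"z":0,"ax":0,"ay":0,"az":0}]' && python3 -m handwheel '[{"x":0,"y":0,"z":-0.005,"ax":0,"ay":0,"az":0},{"x":0,"y":0,"z":-0.005,"ax":0,"ay":0,"az":0},{"x":0,"y":0,"z":-0.005,"ax":0,"ay":0,"az":0},{"x":0,"y":0,"z":-0.005,"ax":0,"ay":0,"az":0},{"x":0,"y":0,"z":0,"ax":0,"ay":0,"az":0},{"x":0,"y":0,"z":0,"ax":0,"ay":0,"az":0},{"x":0,"y":0,"z":0,"ax":0,"ay":0,"az":0},{"x":0,"y":0,"z":0,"ax":0,"ay":0,"az":0}]'
python3 - <<'E'
from h import *
s=arm.read_state(); print(s['position'],s['ee_rot'],s['contact_force'],s['wrist_torque'])
E
```

```text
clock: 11.15
position: [562.9, 181.8, 117.3]
ee_rot: [0.994, -0.113, -0.0, 0.0]
contact_force: [0.1, 0.3, -2.2]
gripper_width: 11.0
grasp_force: 62.0
clock: 11.95
position: [563.0, 181.9, 113.5]
ee_rot: [0.994, -0.113, 0.0, -0.0]
contact_force: [-1.3, -0.3, 2.8]
gripper_width: 11.4
grasp_force: 62.6
[563.02370903 181.91938368 113.45262019] [ 9.93618363e-01 -1.12794037e-01  1.98827058e-04 -1.23776669e-04] [-1.31506576 -0.26732312  2.82569728] [-0.02154206  0.34414189  0.03298884]
```

```bash
python3 -m handwheel '[{"x":0,"y":0,"z":-0.005,"ax":0,"ay":0,"az":0},{"x":0,"y":0,"z":-0.005,"ax":0,"ay":0,"az":0},{"x":0,"y":0,"z":-0.005,"ax":0,"ay":0,"az":0},{"x":0,"y":0,"z":-0.005,"ax":0,"ay":0,"az":0},{"x":0,"y":0,"z":-0.005,"ax":0,"ay":0,"az":0},{"x":0,"y":0,"z":-0.005,"ax":0,"ay":0,"az":0},{"x":0,"y":0,"z":0,"ax":0,"ay":0,"az":0},{"x":0,"y":0,"z":0,"ax":0,"ay":0,"az":0}]'
python3 - <<'E'
from h import *
s=arm.read_state(); print(s['position'],s['contact_force'],s['wrist_torque'])
E
```

```text
clock: 12.75
position: [563.0, 181.9, 107.2]
ee_rot: [0.994, -0.113, 0.0, -0.0]
contact_force: [-1.0, 0.7, 3.2]
gripper_width: 10.7
grasp_force: 62.7
[562.9750792  181.91260748 107.24705994] [-1.02860441  0.68507526  3.18696723] [0.09648114 0.26373338 0.01916753]
```

```bash
cat > ok.py <<'E'
from h import *
import sys
s=arm.read_state(); f=s['contact_force'][2]; print('z',round(s['position'][2],2),'F',s['contact_force'].round(2)); sys.exit(f>5.8)
E
Q='>/dev/null'
python3 -m handwheel '[{"x":0,"y":0,"z":-0.001,"ax":0,"ay":0,"az":0},{"x":0,"y":0,"z":-0.001,"ax":0,"ay":0,"az":0},{"x":0,"y":0,"z":-0.001,"ax":0,"ay":0,"az":0},{"x":0,"y":0,"z":-0.001,"ax":0,"ay":0,"az":0},{"x":0,"y":0,"z":-0.001,"ax":0,"ay":0,"az":0},{"x":0,"y":0,"z":-0.001,"ax":0,"ay":0,"az":0},{"x":0,"y":0,"z":0,"ax":0,"ay":0,"az":0},{"x":0,"y":0,"z":0,"ax":0,"ay":0,"az":0}]' >/dev/null && python3 ok.py &&
python3 -m handwheel '[{"x":0,"y":0,"z":-0.001,"ax":0,"ay":0,"az":0},{"x":0,"y":0,"z":-0.001,"ax":0,"ay":0,"az":0},{"x":0,"y":0,"z":-0.001,"ax":0,"ay":0,"az":0},{"x":0,"y":0,"z":-0.001,"ax":0,"ay":0,"az":0},{"x":0,"y":0,"z":-0.001,"ax":0,"ay":0,"az":0},{"x":0,"y":0,"z":-0.001,"ax":0,"ay":0,"az":0},{"x":0,"y":0,"z":0,"ax":0,"ay":0,"az":0},{"x":0,"y":0,"z":0,"ax":0,"ay":0,"az":0}]' >/dev/null && python3 ok.py &&
python3 -m handwheel '[{"x":0,"y":0,"z":-0.001,"ax":0,"ay":0,"az":0},{"x":0,"y":0,"z":-0.001,"ax":0,"ay":0,"az":0},{"x":0,"y":0,"z":-0.001,"ax":0,"ay":0,"az":0},{"x":0,"y":0,"z":-0.001,"ax":0,"ay":0,"az":0},{"x":0,"y":0,"z":-0.001,"ax":0,"ay":0,"az":0},{"x":0,"y":0,"z":-0.001,"ax":0,"ay":0,"az":0},{"x":0,"y":0,"z":0,"ax":0,"ay":0,"az":0},{"x":0,"y":0,"z":0,"ax":0,"ay":0,"az":0}]' >/dev/null && python3 ok.py &&
python3 -m handwheel '[{"x":0,"y":0,"z":-0.001,"ax":0,"ay":0,"az":0},{"x":0,"y":0,"z":-0.001,"ax":0,"ay":0,"az":0},{"x":0,"y":0,"z":-0.001,"ax":0,"ay":0,"az":0},{"x":0,"y":0,"z":-0.001,"ax":0,"ay":0,"az":0},{"x":0,"y":0,"z":-0.001,"ax":0,"ay":0,"az":0},{"x":0,"y":0,"z":-0.001,"ax":0,"ay":0,"az":0},{"x":0,"y":0,"z":0,"ax":0,"ay":0,"az":0},{"x":0,"y":0,"z":0,"ax":0,"ay":0,"az":0}]' >/dev/null && python3 ok.py
```

```text
z 106.14 F [1.2  1.29 2.35]False
```

```bash
sed -i 's/sys.exit(f>5.8)/sys.exit(int(f>6))/' ok.py
python3 -m handwheel '[{"x":0,"y":0,"z":-0.001,"ax":0,"ay":0,"az":0},{"x":0,"y":0,"z":-0.001,"ax":0,"ay":0,"az":0},{"x":0,"y":0,"z":-0.001,"ax":0,"ay":0,"az":0},{"x":0,"y":0,"z":-0.001,"ax":0,"ay":0,"az":0},{"x":0,"y":0,"z":-0.001,"ax":0,"ay":0,"az":0},{"x":0,"y":0,"z":-0.001,"ax":0,"ay":0,"az":0},{"x":0,"y":0,"z":0,"ax":0,"ay":0,"az":0},{"x":0,"y":0,"z":0,"ax":0,"ay":0,"az":0}]' >/dev/null && python3 ok.py &&
python3 -m handwheel '[{"x":0,"y":0,"z":-0.001,"ax":0,"ay":0,"az":0},{"x":0,"y":0,"z":-0.001,"ax":0,"ay":0,"az":0},{"x":0,"y":0,"z":-0.001,"ax":0,"ay":0,"az":0},{"x":0,"y":0,"z":-0.001,"ax":0,"ay":0,"az":0},{"x":0,"y":0,"z":-0.001,"ax":0,"ay":0,"az":0},{"x":0,"y":0,"z":-0.001,"ax":0,"ay":0,"az":0},{"x":0,"y":0,"z":0,"ax":0,"ay":0,"az":0},{"x":0,"y":0,"z":0,"ax":0,"ay":0,"az":0}]' >/dev/null && python3 ok.py &&
python3 -m handwheel '[{"x":0,"y":0,"z":-0.001,"ax":0,"ay":0,"az":0},{"x":0,"y":0,"z":-0.001,"ax":0,"ay":0,"az":0},{"x":0,"y":0,"z":-0.001,"ax":0,"ay":0,"az":0},{"x":0,"y":0,"z":-0.001,"ax":0,"ay":0,"az":0},{"x":0,"y":0,"z":-0.001,"ax":0,"ay":0,"az":0},{"x":0,"y":0,"z":-0.001,"ax":0,"ay":0,"az":0},{"x":0,"y":0,"z":0,"ax":0,"ay":0,"az":0},{"x":0,"y":0,"z":0,"ax":0,"ay":0,"az":0}]' >/dev/null && python3 ok.py &&
python3 -m handwheel '[{"x":0,"y":0,"z":-0.001,"ax":0,"ay":0,"az":0},{"x":0,"y":0,"z":-0.001,"ax":0,"ay":0,"az":0},{"x":0,"y":0,"z":-0.001,"ax":0,"ay":0,"az":0},{"x":0,"y":0,"z":-0.001,"ax":0,"ay":0,"az":0},{"x":0,"y":0,"z":-0.001,"ax":0,"ay":0,"az":0},{"x":0,"y":0,"z":-0.001,"ax":0,"ay":0,"az":0},{"x":0,"y":0,"z":0,"ax":0,"ay":0,"az":0},{"x":0,"y":0,"z":0,"ax":0,"ay":0,"az":0}]' >/dev/null && python3 ok.py
```

```text
z 104.95 F [-0.57  1.29  3.48]
z 103.72 F [0.3  0.5  3.13]
z 102.52 F [0.36 1.67 2.75]
z 101.31 F [0.99 1.78 3.21]
```

```bash
python3 -m handwheel '[{"x":0,"y":0,"z":-0.001,"ax":0,"ay":0,"az":0},{"x":0,"y":0,"z":-0.001,"ax":0,"ay":0,"az":0},{"x":0,"y":0,"z":-0.001,"ax":0,"ay":0,"az":0},{"x":0,"y":0,"z":-0.001,"ax":0,"ay":0,"az":0},{"x":0,"y":0,"z":-0.001,"ax":0,"ay":0,"az":0},{"x":0,"y":0,"z":-0.001,"ax":0,"ay":0,"az":0},{"x":0,"y":0,"z":0,"ax":0,"ay":0,"az":0},{"x":0,"y":0,"z":0,"ax":0,"ay":0,"az":0}]' >/dev/null && python3 ok.py &&
python3 -m handwheel '[{"x":0,"y":0,"z":-0.001,"ax":0,"ay":0,"az":0},{"x":0,"y":0,"z":-0.001,"ax":0,"ay":0,"az":0},{"x":0,"y":0,"z":-0.001,"ax":0,"ay":0,"az":0},{"x":0,"y":0,"z":-0.001,"ax":0,"ay":0,"az":0},{"x":0,"y":0,"z":-0.001,"ax":0,"ay":0,"az":0},{"x":0,"y":0,"z":-0.001,"ax":0,"ay":0,"az":0},{"x":0,"y":0,"z":0,"ax":0,"ay":0,"az":0},{"x":0,"y":0,"z":0,"ax":0,"ay":0,"az":0}]' >/dev/null && python3 ok.py &&
python3 -m handwheel '[{"x":0,"y":0,"z":-0.001,"ax":0,"ay":0,"az":0},{"x":0,"y":0,"z":-0.001,"ax":0,"ay":0,"az":0},{"x":0,"y":0,"z":-0.001,"ax":0,"ay":0,"az":0},{"x":0,"y":0,"z":-0.001,"ax":0,"ay":0,"az":0},{"x":0,"y":0,"z":-0.001,"ax":0,"ay":0,"az":0},{"x":0,"y":0,"z":-0.001,"ax":0,"ay":0,"az":0},{"x":0,"y":0,"z":0,"ax":0,"ay":0,"az":0},{"x":0,"y":0,"z":0,"ax":0,"ay":0,"az":0}]' >/dev/null && python3 ok.py &&
python3 -m handwheel '[{"x":0,"y":0,"z":-0.001,"ax":0,"ay":0,"az":0},{"x":0,"y":0,"z":-0.001,"ax":0,"ay":0,"az":0},{"x":0,"y":0,"z":-0.001,"ax":0,"ay":0,"az":0},{"x":0,"y":0,"z":-0.001,"ax":0,"ay":0,"az":0},{"x":0,"y":0,"z":-0.001,"ax":0,"ay":0,"az":0},{"x":0,"y":0,"z":-0.001,"ax":0,"ay":0,"az":0},{"x":0,"y":0,"z":0,"ax":0,"ay":0,"az":0},{"x":0,"y":0,"z":0,"ax":0,"ay":0,"az":0}]' >/dev/null && python3 ok.py
```

```text
z 100.99 F [-1.8   1.77  7.45]
```

Force rose sharply to 7.5 N at z = 101.0, about 14.4 mm in, so that is the floor. I'll ease off slightly and make the quarter turn clockwise.

```bash
python3 -m handwheel '[{"x":0,"y":0,"z":0.002,"ax":0,"ay":0,"az":0},{"x":0,"y":0,"z":0,"ax":0,"ay":0,"az":-0.03},{"x":0,"y":0,"z":0,"ax":0,"ay":0,"az":-0.06},{"x":0,"y":0,"z":0,"ax":0,"ay":0,"az":-0.06},{"x":0,"y":0,"z":0,"ax":0,"ay":0,"az":-0.06},{"x":0,"y":0,"z":0,"ax":0,"ay":0,"az":-0.06},{"x":0,"y":0,"z":0,"ax":0,"ay":0,"az":-0.03},{"x":0,"y":0,"z":0,"ax":0,"ay":0,"az":0}]'
python3 - <<'E'
from h import *
s=arm.read_state(); print(s['contact_force'],s['wrist_torque'],R.from_quat(s['ee_rot']).as_matrix()[:2,0],s['position'],s['joints'].round(2))
E
```

```text
clock: 18.35
position: [562.7, 181.5, 101.0]
ee_rot: [0.94, -0.342, -0.0, 0.0]
contact_force: [-0.9, 0.3, 6.7]
gripper_width: 10.8
grasp_force: 63.2
[-0.94620766  0.25684252  6.71931138] [ 0.14193672  0.20012527 -0.01990712] [ 0.76608852 -0.64273506] [562.72839561 181.54587692 101.01859469] [ 0.59  0.45 -0.25  0.   -0.87  0.29]
```

```bash
python3 -m handwheel '[{"x":0,"y":0,"z":0,"ax":0,"ay":0,"az":-0.04},{"x":0,"y":0,"z":0,"ax":0,"ay":0,"az":-0.07},{"x":0,"y":0,"z":0,"ax":0,"ay":0,"az":-0.07},{"x":0,"y":0,"z":0,"ax":0,"ay":0,"az":-0.07},{"x":0,"y":0,"z":0,"ax":0,"ay":0,"az":-0.07},{"x":0,"y":0,"z":0,"ax":0,"ay":0,"az":-0.07},{"x":0,"y":0,"z":0,"ax":0,"ay":0,"az":-0.03},{"x":0,"y":0,"z":0,"ax":0,"ay":0,"az":0}]' && python3 ok.py; python3 -m handwheel '[{"x":0,"y":0,"z":0,"ax":0,"ay":0,"az":-0.04},{"x":0,"y":0,"z":0,"ax":0,"ay":0,"az":-0.06},{"x":0,"y":0,"z":0,"ax":0,"ay":0,"az":-0.06},{"x":0,"y":0,"z":0,"ax":0,"ay":0,"az":-0.06},{"x":0,"y":0,"z":0,"ax":0,"ay":0,"az":-0.05},{"x":0,"y":0,"z":0,"ax":0,"ay":0,"az":-0.01},{"x":0,"y":0,"z":0,"ax":0,"ay":0,"az":0},{"x":0,"y":0,"z":0,"ax":0,"ay":0,"az":0}]'
python3 - <<'E'
from h import *
im,p=shot('wrist','w6')
s=arm.read_state(); x=R.from_quat(s['ee_rot']).as_matrix()[:2,0]
print(s['contact_force'],s['wrist_torque'],np.degrees(np.arctan2(x[1],x[0])),s['position'],s['joints'].round(2))
E
```

```text
clock: 19.15
position: [562.3, 181.3, 101.0]
ee_rot: [0.778, -0.628, -0.0, 0.001]
contact_force: [-1.4, -1.1, 8.0]
gripper_width: 11.0
grasp_force: 63.4
z 101.0 F [-1.37 -1.08  7.95]
clock: 19.95
position: [562.0, 181.3, 101.0]
ee_rot: [-0.623, 0.782, 0.0, -0.001]
contact_force: [-3.0, 1.0, 7.5]
gripper_width: 11.0
grasp_force: 63.4
[-1.00057896  1.18860145  7.43515284] [ 0.23185165  0.84668939 -0.04789178] -102.95820094282632 [561.93538192 181.36993872 101.00311242] [ 0.59  0.45 -0.25 -0.   -0.88 -0.81]
```

View pics/w6.png

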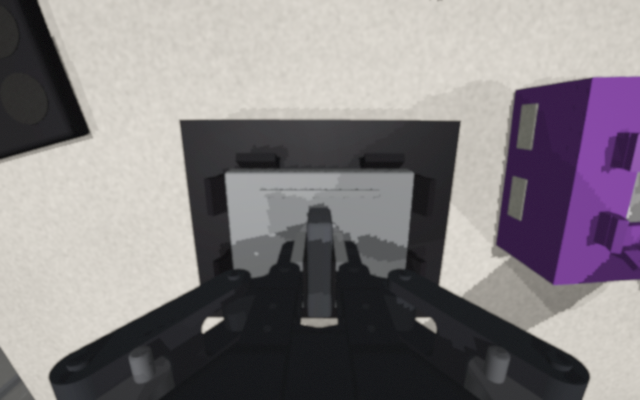

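The cover lies flat between the lips, edges at (226–413, row 172), with the bar across it at (319,260), a quarter turn round. Now I'll ease up into the pocket.

```bash
python3 -m handwheel '[{"x":0,"y":0,"z":0.002,"ax":0,"ay":0,"az":0},{"x":0,"y":0,"z":0.002,"ax":0,"ay":0,"az":0},{"x":0,"y":0,"z":0.002,"ax":0,"ay":0,"az":0},{"x":0,"y":0,"z":0.002,"ax":0,"ay":0,"az":0},{"x":0,"y":0,"z":0.002,"ax":0,"ay":0,"az":0},{"x":0,"y":0,"z":0.002,"ax":0,"ay":0,"az":0},{"x":0,"y":0,"z":0.002,"ax":0,"ay":0,"az":0},{"x":0,"y":0,"z":0,"ax":0,"ay":0,"az":0}]' && python3 ok.py
```

```text
clock: 20.8
position: [562.2, 181.4, 103.0]
ee_rot: [-0.623, 0.782, 0.0, -0.001]
contact_force: [-3.5, -1.0, 2.7]
gripper_width: 11.1
grasp_force: 62.7
z 103.01 F [-3.53 -0.95  2.72]
```

```bash
python3 -m handwheel '[{"x":0,"y":0,"z":0.002,"ax":0,"ay":0,"az":0},{"x":0,"y":0,"z":0,"ax":0,"ay":0,"az":0},{"x":0,"y":0,"z":0,"ax":0,"ay":0,"az":0},{"x":0,"y":0,"z":0,"ax":0,"ay":0,"az":0},{"x":0,"y":0,"z":0,"ax":0,"ay":0,"az":0},{"x":0,"y":0,"z":0,"ax":0,"ay":0,"az":0},{"x":0,"y":0,"z":0,"ax":0,"ay":0,"az":0},{"x":0,"y":0,"z":0,"ax":0,"ay":0,"az":0}]' 1 && python3 ok.py && python3 -m handwheel '[{"x":0,"y":0,"z":0.02,"ax":0,"ay":0,"az":0},{"x":0,"y":0,"z":0.06,"ax":0,"ay":0,"az":0},{"x":0,"y":0,"z":0.1,"ax":0,"ay":0,"az":0},{"x":0,"y":0,"z":0.15,"ax":0,"ay":0,"az":0},{"x":0,"y":0,"z":0.15,"ax":0,"ay":0,"az":0},{"x":0,"y":0,"z":0.1,"ax":0,"ay":0,"az":0},{"x":0,"y":0,"z":0.05,"ax":0,"ay":0,"az":0},{"x":0,"y":0,"z":0,"ax":0,"ay":0,"az":0}]'
python3 - <<'E'
from h import *
import pickle
im,p=shot('wrist','w7');pickle.dump(p,open('w7.pkl','wb')); shot('scene','scene7')
a=cv2.imread('pics/w7.png')[60:360,150:550]; b=cv2.imread('pics/scene7.png')[120:270,300:450]
cv2.imwrite('pics/m7.png',np.hstack([a,cv2.resize(b,(300,300),interpolation=2)]))
E
```

```text
clock: 21.6
position: [562.9, 181.9, 103.7]
ee_rot: [-0.623, 0.782, -0.0, 0.0]
contact_force: [1.0, 0.4, 0.5]
gripper_width: 85.5
grasp_force: 0.0
z 103.73 F [0.99 0.44 0.51]
clock: 22.4
position: [563.5, 182.2, 231.8]
ee_rot: [-0.623, 0.782, -0.0, 0.002]
contact_force: [0.8, 0.3, -0.9]
gripper_width: 85.6
grasp_force: 0.0
```

View pics/m7.png

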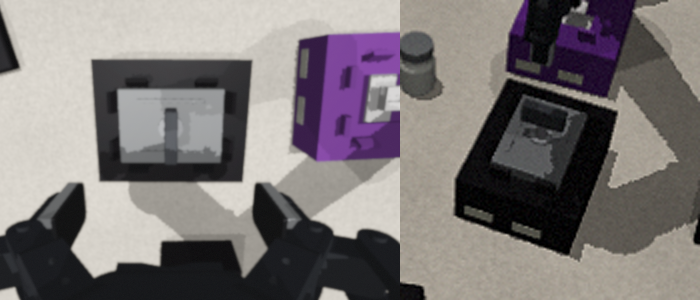

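Run:
```python
from h import *
import pickle
p=pickle.load(open('w7.pkl','rb'));q=arm.camera_params('scene')
c=np.array([562.5,182.8]); y=np.radians(-103); e=np.array([np.cos(y),np.sin(y)]);n=np.array([-e[1],e[0]])
a=cv2.resize(cv2.imread('pics/scene7.png')[150:200,340:400],None,fx=6,fy=6,interpolation=0); b=cv2.resize(cv2.imread('pics/w7.png')[150:230,290:350],None,fx=5,fy=5,interpolation=0)
for z,col in((130.5,(0,255,0)),(142,(0,0,255))):
    X=[np.r_[c+s*25*e+t*6*n,z] for s,t in((1,1),(1,-1),(-1,-1),(-1,1))]
    P=(proj(q,X)-[340,150]+.5)*6; Q=(proj(p,X)-[290,150]+.5)*5
    cv2.polylines(a,[P.astype(int)],True,col); cv2.polylines(b,[Q.astype(int)],True,col)
o=np.zeros((400,660,3),np.uint8); o[:300,:360]=a; o[:400,360:]=b; cv2.imwrite('pics/v7.png',o)
```

```text
(no output)
```

View pics/v7.png

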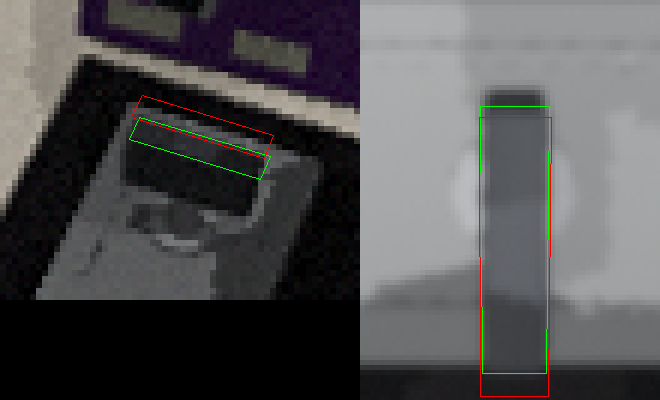

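The bar's top matches the green outline in both views. The stud is therefore held in at about 11.5 mm, turned a quarter turn, and the cover is flat and home. The robot is clear.

```bash
python3 -c "
from bench import arm
print(arm.job_done())"
```

```text
the job is handed in; nothing more can be done
None
```

The job is handed in at about 22.5 s of the 53 s allowed: the grey cover is seated flat between the carrier's lips, the stud touched bottom gently at about 14.4 mm (highest force read 8 N), turned a quarter clockwise and stayed locked at about 11.5 mm after release, the gripper is clear, and I did not touch the tray, canister or module.

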